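Level the model-maker's display shelf

TASK

Take the yellow spirit level out of the crate of offcuts and set it upright, lengthwise, on the plywood display shelf. Only then turn the red wing knob of the shelf's levelling foot until the bubble sits centred between the two black lines. Finish by pressing the level down on the shelf with the gripper, about as hard as the weight of a litre of water, bubble still centred, and end the job still pressing; leave the offcuts in the crate and do not disturb the cottage, mallet or glue jar.

Things in the scene. Friction and masses are not known exactly. Their poses are not given: they have to be found in the camera images.
- level: Yellow pocket spirit level, 160 long x 24 wide x 42 mm high, 0.18 to 0.35 kg, standing on its narrow base in the crate. Origin: centre of its underside; x along its length, z up. The green vial lies in the middle 56 mm of the top; the solid end parts of the top, 28 to 80 mm either side of the centre, may be pressed. Alike end for end: either way round will do.
- bubble (a joint): Pale bubble, 10 mm long, in the level's vial: offset in m from the centre, positive towards the level's +x. It drifts to the higher end, 1 mm per 0.001 rad of slope, up to 14 mm, and takes about 2 s to settle. The two black lines' inner faces are 7 mm from the centre, so it touches a line at 2 mm; centred means within 2.5 mm.
- shelf_spot (a point): Point on the top surface of the plywood shelf, a good place for the centre of the level's underside. Shelf 300 x 110 x 18 mm, its top about 70 mm above the bench; x runs along its length towards the knob, z up. From here the board reaches 100 mm towards -x and 200 mm towards +x, and 55 mm to either side.
- knob_grip (a point): Red wing knob on the shelf: bar 62 x 15 x 38 mm high on a 40 mm round base 8 mm high. Point on its upright axis, 12 mm under the bar's top, 35 mm above the shelf; x along the bar. Stiff (0.1 N m), stays where left. Clockwise from above raises this end: 8 mm of bubble per rad. This end starts low and needs 0.8 to 1.6 rad clockwise, varying; the stop is over 2.2 rad away.
- crate: Open wooden crate fixed to the bench, 250 (x) x 240 (y) x 45 mm high outside, walls and floor 8 mm. Origin: centre of its underside. The level, the offcut and the angle bar lie in it side by side along its x, 70 mm apart, in any order.
- shelf: The tilting plywood shelf: origin on its pivot, below the end far from the knob; x along its length towards the knob, z up. The board spans x -25 to 275 mm, y -55 to 55 mm, z 4 to 22 mm in this frame; shelf_spot is at x 75 and the knob's axis at x 240 mm. It does not give noticeably under a 10 N press.
- offcut: Dark wooden offcut, 120 x 28 x 30 mm high, in the crate. Origin: centre of its underside.
- angle_bar: Aluminium angle, 130 x 26 x 26 mm, 3 mm thick, in the crate. Origin: centre of its underside.
- cottage: Model cottage 90 x 98 x about 80 mm high on the bench. Origin: centre of its underside.
- mallet: Wooden mallet lying on the bench, head 100 mm wide and 60 mm across, handle 170 mm long towards its -x. Origin: under the centre of its head.
- glue_jar: White glue jar with red cap, 66 mm wide, 85 mm high, on the bench. Origin: centre of its underside.
Mind the look-alikes: they are no part of the job. Of the things like the level, leave any that is purple; of the rest the smaller one is meant.

How it is judged:
By the outcome, as a careful person would: the job done as asked, in the order asked, and still so for the second after the job is handed in, while the arm keeps its last pose, push and grip.
It also fails if it takes over 67 s, if anything falls off the work surface, if the arm or the gripper's body presses on something with over 40 N, if the wrist force passes 120 N, or if a joint passes its speed limit or range.

ROBOT

A 7-joint arm with a two-finger parallel gripper is mounted at the origin on the work surface. World frame = base frame: x ahead of the robot, y to its left, z up, the work surface at z = 0. Lengths are in mm, angles in rad, forces in N, time in s.
With the tool pointing down it reaches from about 400 to 900 mm from the base axis. Payload 5.6 kg.
Tool frame: the origin (TCP) lies midway between the tips of the shut fingers; the grasp point (between the pads) lies 19 mm behind it; z points along the fingers, y is the line along which they close (so a half turn about z gives the same grasp; the last joint's range is limited). The gripper opens to 92 mm and grips with 3 to 60 N. Pads are 20 mm wide; open, the fingers measure 128 mm over their backs; the gripper's body (75 mm by 189 mm) begins 69 mm behind the grasp point.
Start: joints at [1.268, 0.468, -0.012, 1.603, 0.006, 1.071, -0.056], TCP at [166.934, -628.205, 214.592] pointing down, gripper open.
Joint ranges: [-2.53, 2.53], [-0.31, 2.02], [-1.57, 1.55], [0.28, 2.44], [-1.29, 4.43], [0.15, 1.84], [-2.92, 2.92]. Speed limits (rad/s): [2.57, 2.57, 3.14, 3.14, 3.14, 3.14, 3.14].

INTERFACE

Orientations are given as a rotation vector (axis times angle).
In Python, from cell import robot, grip, kin, viewer gives the robot as it stands. Calls block until the motion is done:
- robot.movep(position, orientation): joint-space move of the TCP to a pose.
- robot.servo_line(position, feed=150, rotation=None): straight line of the TCP; rotation=None keeps the orientation; feed is the mean speed in mm/s.
- robot.goto_joints(angles): joint-space move.
- grip(opening, newtons=None): opening from 0.0 (shut) to 1.0 (fully open); newtons is the grip in N (None keeps the last); returns when the fingers have stopped.
- robot.hold(seconds).
- kin.ik(position, orientation): joint angles nearest the present ones, or None.
- robot.observe(): the state.
- viewer.read_camera(name): name is "scene" or "side" or "wrist"; returns the picture (384x512x3 uint8, red, green, blue); there is no depth.
- viewer.camera_info(name): a dict with "camera_matrix" (3x3 intrinsics, pixels), "k1" (the pictures are not rectified: a ray, as slopes to the right and down, at radius r is drawn at 1 + k1 r^2 times it, then the intrinsics apply), "R" (3x3) and "t" (3): a world point X has camera coordinates R X + t. Camera axes: x right, y down, z forward; pixel columns grow to the right and rows downward; lengths in mm; the calibration is good to about 2 mm. A picture is of the moment at which its call begins: read the wrist's pose just before it. camera_info takes no time and is no camera call; for the wrist camera it gives the pose at the moment of the call.
A pose or a line that the arm cannot do raises robot.IKError and nothing moves.
- robot.job_done(): hands the job in; it is judged then, once.
Trained networks look in the newest picture that a camera, given by its name, has taken for a name from the list of things; names that differ only in an ending like _2 or _b are one class to them, and where a whole thing is asked for, a point or a joint stands for the part that bears it (a point fixed in the world has none). Each returns a list of dicts, best first, with "confidence" (0 to 1); they miss things now and then, are a little off and sometimes report something else, mostly with a low value. They report only what shows in the picture. A call takes as long as a camera call. They do not tell look-alikes from the thing itself.
- viewer.silhouettes(name, camera): "mask" (384x512 bool, what is visible of it).
- viewer.pinpoint(name, camera): "at" ([x, y, z] in mm, in the coordinates of the camera as it stood for that picture, good to about 4 mm: a listed point, or the origin of a listed thing).
The state is a dict: "t": time; "joints": joint angles; "joint_velocities": joint speeds; "joint_torque": joint torques, N m; "tcp_pos": TCP position; "tcp_rot": TCP orientation; "contact_force": force on the tool from outside, world axes, zero at the start; "wrist_torque": the same for the moment, N m; "grip_width": opening from 0.0 (shut) to 1.0 (fully open); "grip_force": force on a finger pad.
Only numpy, scipy, OpenCV 4.12 (cv2) and the standard library are available. Lean on these libraries where they do the work, as an engineer would, in place of code of your own. Each camera call takes 0.05 s, during which the arm holds its last target. There are 200 camera calls.

## Working session

There is one attempt and no reset: what is moved stays moved. The work goes in short steps, each a Python script; the robot and the scene stay as the last script left them, time stands still between calls to the robot, and variables do not carry over. Pictures are saved under pics/ and viewed, at most 10 in all, crops included, and the job is handed in when it is done.

```bash
ls; mkdir -p pics
cat > h.py <<'E'
import numpy as np, cv2
from cell import robot, grip, kin, viewer
from scipy.spatial.transform import Rotation as Rn
def save(cam,name):
    im=viewer.read_camera(cam); cv2.imwrite(f'pics/{name}.png',im[:,:,::-1]); return im
def toworld(ci,p): return np.array(ci['R']).T@(np.array(p)-np.array(ci['t']))
def ray(ci,u,v):
    K=np.array(ci['camera_matrix']); k1=float(np.ravel(ci['k1'])[0])
    d=np.array([(u-K[0,2])/K[0,0],(v-K[1,2])/K[1,1]]); s=d.copy()
    for _ in range(30): s=d/(1+k1*(s@s))
    R=np.array(ci['R']); return -R.T@np.array(ci['t']), R.T@np.array([s[0],s[1],1.])
def atz(ci,u,v,z):
    o,d=ray(ci,u,v); return o+d*(z-o[2])/d[2]
def proj(ci,X):
    K=np.array(ci['camera_matrix']); k1=float(np.ravel(ci['k1'])[0])
    c=np.array(ci['R'])@np.array(X,float)+np.array(ci['t']); s=c[:2]/c[2]; s=s*(1+k1*(s@s))
    return K[:2,:2]@s+K[:2,2]
def down(a): # tool y (closing) rotated: tool x axis at world angle a, z down
    return (Rn.from_euler('z',a)*Rn.from_euler('x',np.pi)).as_rotvec()
E
python3 - <<'E'
from h import *
a=save('scene','s1');b=save('side','d1')
for n in ['level','shelf_spot','knob_grip','shelf','crate','offcut','angle_bar','cottage','mallet','glue_jar']:
  for cam in ['scene','side']:
    ci=viewer.camera_info(cam)
    for r in viewer.pinpoint(n,cam)[:3]:
        w=toworld(ci,r['at']); print(n,cam,round(r['confidence'],2),w.round(),proj(ci,w).round())
o=robot.observe();print(o['t'],o['tcp_rot'],o['contact_force'])
cv2.imwrite('pics/m1.png',cv2.resize(np.vstack([a,b])[:,:,::-1],(450,675))[:600] if 0 else np.hstack([cv2.resize(a,(400,300)),cv2.resize(b,(400,300))])[:,:,::-1])
E
```

```text
pics
level scene 0.9 [553. 215.   9.] [288. 215.]
level scene 0.88 [304. 312.   4.] [325. 168.]
level scene 0.58 [613. 521.   3.] [401. 246.]
level side 0.93 [550. 217.   7.] [231. 236.]
level side 0.9 [608. 521.  -4.] [151. 336.]
level side 0.87 [304. 307.   3.] [314. 298.]
shelf_spot scene 0.84 [ 473. -148.   72.] [170. 167.]
shelf_spot side 0.93 [ 472. -140.   67.] [301. 145.]
knob_grip scene 0.87 [ 478. -314.  103.] [117. 155.]
knob_grip side 0.67 [ 479. -308.  101.] [314. 107.]
knob_grip side 0.17 [546. 153.  10.] [242. 218.]
shelf scene 0.56 [471. -67.  47.] [197. 177.]
shelf side 0.69 [467. -67.  46.] [295. 165.]
crate scene 0.6 [546. 215.   1.] [288. 216.]
crate side 0.59 [546. 218.  -1.] [233. 239.]
offcut scene 0.69 [546. 147.   7.] [264. 211.]
offcut side 0.74 [545. 156.   7.] [242. 220.]
angle_bar scene 0.54 [536. 287.  12.] [314. 214.]
angle_bar side 0.63 [536. 285.   8.] [225. 259.]
cottage scene 0.64 [750. 227.  -1.] [283. 274.]
cottage side 0.61 [749. 233.  -4.] [163. 222.]
mallet scene 0.61 [ 765. -131.    3.] [142. 258.]
mallet side 0.8 [ 756. -129.    1.] [217. 143.]
glue_jar scene 0.97 [790.   3.  -1.] [190. 275.]
glue_jar side 0.9 [790.   1.  -2.] [190. 165.]
1.1 [ 3.11505272e+00  4.06857917e-01 -1.06952539e-04] [-0.87025963 -0.4134591   0.84953588]
```

View pics/s1.png

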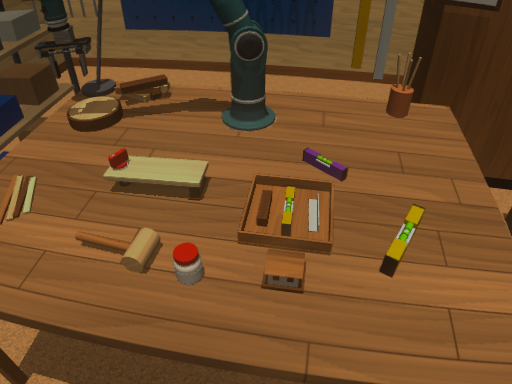

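View pics/d1.png

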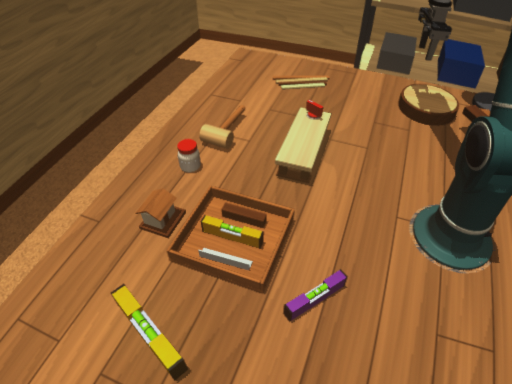

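The candidates for the level are:
- **Yellow in the crate:** scene (288,210), side (232,232).
- **Purple on the bench:** scene (325,163), excluded by its colour.
- **Large yellow on the bench:** scene (403,240), the bigger of the two yellow ones.

The crate one fits. I'll move above it and confirm it in a wrist picture.

Run:
```python
from h import *
ci=viewer.camera_info('wrist'); o=robot.observe()
Rt=Rn.from_rotvec(o['tcp_rot']); c=-np.array(ci['R']).T@ci['t']
print('cam in tool',Rt.inv().apply(c-o['tcp_pos']).round(), 'optical', Rt.inv().apply(np.array(ci['R'])[2]).round(2))
for a in (0.13,np.pi+0.13):
    print(a,kin.ik([551,216,300],down(a)), kin.ik([478,-311,90],down(a)))
robot.movep([551,216,300],down(0.1)) if kin.ik([551,216,300],down(0.1)) is not None else None
im=save('wrist','w1')
ci=viewer.camera_info('wrist')
for n in ['level','offcut','angle_bar']:
    for r in viewer.pinpoint(n,'wrist')[:3]:
        w=toworld(ci,r['at']); print(n,round(r['confidence'],2),w.round(),proj(ci,w).round())
for r in viewer.silhouettes('level','wrist')[:2]:
    m=r['mask']; (u,v),wh,an=cv2.minAreaRect(np.argwhere(m)[:,::-1].astype(np.float32))
    print(r['confidence'],(u,v),wh,an,m.sum(),atz(ci,u,v,50))
    B=cv2.boxPoints(((u,v),wh,an)); print([atz(ci,*b,50).round(1) for b in B])
o=robot.observe();print(o['t'],o['tcp_pos'],o['joints'])
```

```text
cam in tool [  74.   -0. -171.] optical [-0.26 -0.    0.97]
0.13 [ 0.25999048  0.46472385 -0.9423878   1.60773512  0.3893684   1.2699822
 -2.19003247] [ 0.6222156   0.49969805 -0.13249857  1.8887744   0.09211969  0.75893527
 -1.00196322]
3.271592653589793 [ 0.41654499  0.63071833 -1.26745263  1.59964042  0.61178649  1.37007464
  0.77731361] [ 1.03923703  0.60969238 -0.68597469  1.86092264  0.50327113  0.85117107
  1.80086965]
level 0.92 [612. 522.   1.] [ 73. 107.]
level 0.84 [304. 313.  -2.] [193. 280.]
level 0.61 [547. 220.   5.] [251. 164.]
offcut 0.68 [542. 148.   8.] [292. 172.]
angle_bar 0.56 [539. 286.   3.] [213. 165.]
0.97 (199.839599609375, 293.0823669433594) (70.47979736328125, 24.192148208618164) 36.25383758544922 553 [314.01836284 289.70624239  50.        ]
[array([330.6, 353.2,  50. ]), array([371.4, 329.2,  50. ]), array([297.2, 224.5,  50. ]), array([252.9, 247.4,  50. ])]
0.69 (59.69444274902344, 106.10730743408203) (53.42399215698242, 155.44290161132812) 20.14841651916504 6907 [612.57726863 509.0239925   50.        ]
[array([508.2, 596.6,  50. ]), array([720.8, 496.2,  50. ]), array([705.6, 430. ,  50. ]), array([485.7, 523.1,  50. ])]
4.6083 [551.12843322 215.71289919 299.95446979] [ 0.25845864  0.46355181 -0.93901439  1.60781248  0.38750297  1.26934029
 -2.21852947]
```

View pics/w1.png

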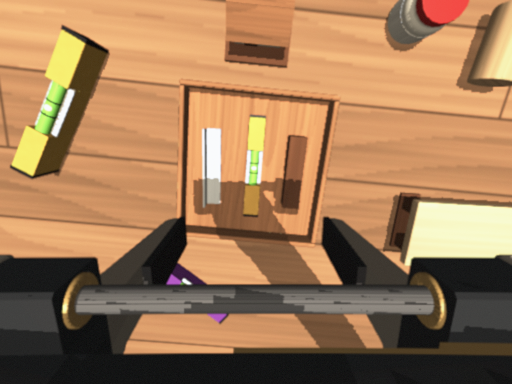

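The wrist picture shows the crate with the angle bar at (212,165), the small yellow level at (255,165) and the offcut at (295,172). The large yellow level at (60,105) and the purple one at (198,292) lie outside. Next I'll measure the crate level from an enlarged crop.

Run:
```python
from h import *
im=cv2.imread('pics/w1.png'); ci=viewer.camera_info('wrist')
hsv=cv2.cvtColor(im,cv2.COLOR_BGR2HSV); 
m=cv2.inRange(hsv,(22,140,60),(75,255,255)); m[:, :225]=0; m[:,280:]=0; m[:100]=0;m[225:]=0
n,l,st,_=cv2.connectedComponentsWithStats(m); print(st[st[:,4]>40])
m[np.isin(l,np.where(st[:,4]<40)[0])]=0
p=np.argwhere(m>0)[:,::-1]
W=np.array([atz(ci,u,v,50)[:2] for u,v in p],np.float32)
print(cv2.minAreaRect(W)); d,c=None,W.mean(0); print(c,np.polyfit(W[:,0]-551,W[:,1],1))
c=cv2.resize(im[90:240,170:350],None,fx=4,fy=4,interpolation=cv2.INTER_CUBIC)
mm=cv2.findContours(cv2.resize(m[90:240,170:350],None,fx=4,fy=4,interpolation=0),0,2)[0]
cv2.drawContours(c,mm,-1,(255,0,255),1); cv2.imwrite('pics/c1.png',c)
```

```text
[[     0      0    512    384 196463]
 [   249    171      8     15     53]]
((532.6677856445312, 216.82275390625), (22.784591674804688, 11.220755577087402), 5.678380489349365)
[530.94904 215.84079] [-1.54309691e-03  2.15809811e+02]
```

View pics/c1.png

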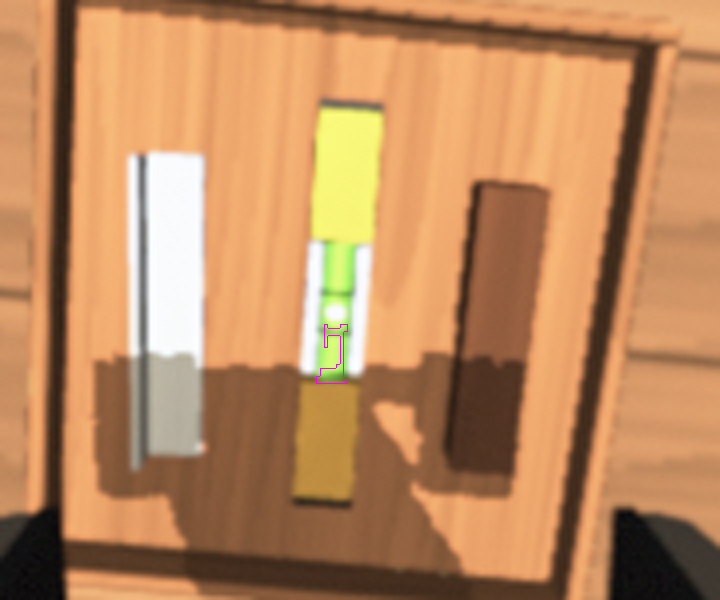

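The crop confirms the smaller yellow level in the crate, with end centres at crop (351,106) and (323,499). I'll measure it, grasp it, lift it, and look at the shelf.

Run:
```python
from h import *
ci=viewer.camera_info('wrist')
P=[atz(ci,170+x/4,90+y/4,50)[:2] for x,y in ((351,106),(323,499))]
d=P[0]-P[1]; c=(P[0]+P[1])/2; phi=np.arctan2(d[1],d[0])
print('len',np.linalg.norm(d),c,phi)
assert 145<np.linalg.norm(d)<175
grip(0.55,30)
robot.movep([*c,110],down(phi)); robot.servo_line([*c,18],feed=120)
o0=robot.observe(); grip(0,30); o=robot.observe(); print(o['grip_width']*92,o['grip_force'],o['tcp_pos'],o['contact_force'])
robot.servo_line([*c,130],feed=120)
robot.movep([480,0,300],down(-0.7))
for a in (-1.53,1.61): print(a,kin.ik([472,-144,82],down(a)))
o=robot.observe();print(o['t'],o['grip_width']*92,o['grip_force'])
```

```text
len 156.6557474079641 [548.98663695 215.90301551] 0.028914484385559498
23.496400594603422 29.998742938041687 [549.24828095 215.85921087  18.37931257] [-0.5288117  -0.88675434  3.44373625]
-1.53 [ 0.23806072  0.40094704 -0.01168647  2.08129576  0.007445    0.65938781
 -2.87937964]
1.61 [ 1.00404907  0.64146998 -0.98583474  2.03529732  0.72043378  0.85751146
 -0.3581677 ]
9.75 24.212952475914086 29.997843503952026
```

Run:
```python
from h import *
robot.movep([474,-20,300],down(1.6))
im=save('wrist','w2'); ci=viewer.camera_info('wrist')
for n in ['shelf_spot','knob_grip','shelf']:
    for r in viewer.pinpoint(n,'wrist')[:2]:
        w=toworld(ci,r['at']); print(n,round(r['confidence'],2),w.round(1),proj(ci,w).round())
o=robot.observe();print(o['t'],o['tcp_pos'],o['joints'],o['grip_width']*92,o['contact_force'])
```

```text
11.8667 [474.00767869 -19.91234291 300.00150849] [ 1.00516755  0.2748769  -1.18924596  1.86158956  0.27497041  1.1887928
 -0.24629182] 24.040794688526034 [ 0.35821193  0.05559248 -3.16978591]
```

View pics/w2.png

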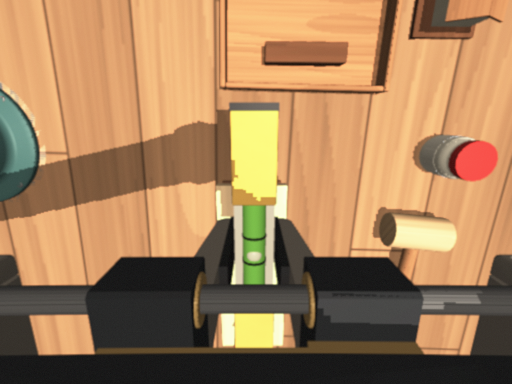

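The view ahead is blocked by the held level, with the vial at (254,240). The shelf is behind the gripper, so I'll measure it from fresh crops of the two fixed cameras.

Run:
```python
from h import *
a=cv2.imread('pics/s1.png');b=cv2.imread('pics/d1.png')
A=cv2.resize(a[140:210,95:215],None,fx=6,fy=6,interpolation=2)[:, :720]
B=cv2.resize(b[90:180,270:340],None,fx=6,fy=6,interpolation=2)
A=cv2.resize(a[145:205,98:213],(460,240),interpolation=2)   # x4
B=cv2.resize(b[92:182,272:337],(325,450),interpolation=2)   # x5
o=np.zeros((460,800,3),np.uint8); o[:240,:460]=A; o[:450,470:795]=B
cv2.imwrite('pics/c2.png',o)
```

```text
(no output)
```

View pics/c2.png

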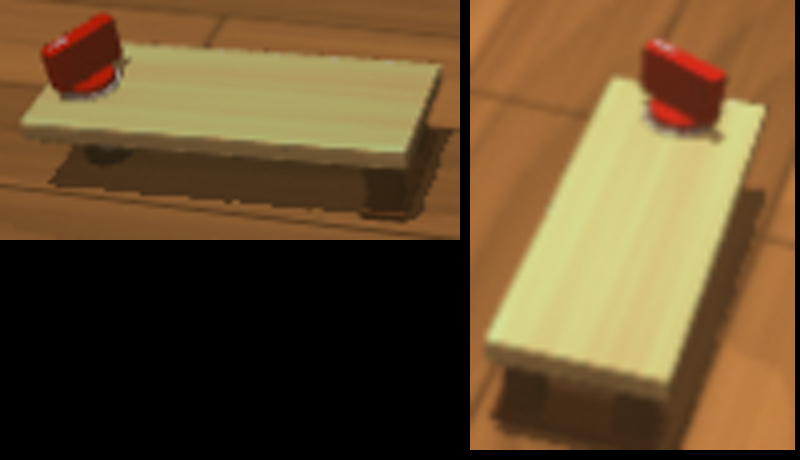

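Run:
```python
from h import *
S=viewer.camera_info('scene');D=viewer.camera_info('side')
s=lambda x,y,z:atz(S,98+x/4-.4,145+y/4-.4,z)[:2].round(1)
d=lambda x,y,z:atz(D,272+(x-470)/5-.4,92+y/5-.4,z)[:2].round(1)
print('scene farR,nearR,nearL',s(440,66,70),s(405,155,70),s(24,124,68))
print('side pivL pivR knR knL',d(488,343,70),d(668,380,70),d(763,105,68),d(613,80,68))
print('bar scene',s(44,52,115),s(116,15,115),' side',d(647,42,115),d(722,74,115))
for cam in ('scene','side'):
    im=viewer.read_camera(cam); ci=viewer.camera_info(cam)
    for n in ('knob_grip','shelf_spot'):
        for r in viewer.pinpoint(n,cam)[:1]: print(cam,n,toworld(ci,r['at']).round(1),r['confidence'])
print(robot.observe()['t'])
```

```text
scene farR,nearR,nearL [420.  -46.7] [529.  -42.3] [ 538.7 -336.4]
side pivL pivR knR knL [521.3 -39.5] [415.1 -46.5] [ 428.1 -343.8] [ 532.2 -335.2]
bar scene [ 510.1 -321.6] [ 455.5 -288.7]  side [ 507.1 -316.6] [ 451.2 -297.4]
scene knob_grip [534.5 284.8   9. ] 0.53
scene shelf_spot [ 472.1 -148.6   70.3] 0.76
side knob_grip [ 475.1 -311.4  103.4] 0.69
side shelf_spot [ 467.9 -140.9   67.3] 0.74
12.1667
```

Run:
```python
from h import *
a=1.607; R=down(a); x,y=474.7,-144
robot.movep([x,y,110],R); robot.servo_line([x,y,86],feed=80)
robot.hold(.3); f0=robot.observe()['contact_force'][2]; z=86
while z>72:
    z-=1; robot.servo_line([x,y,z],feed=25); f=robot.observe()['contact_force'][2]
    if f-f0>3: break
o=robot.observe(); print('contact z',z,o['tcp_pos'],f0,o['contact_force'],o['t'])
grip(0.55); robot.servo_line([x,y,150],feed=120); 
robot.servo_line([x+2,y-45,175],feed=120); robot.hold(1.2)
ci=viewer.camera_info('wrist'); im=save('wrist','w3'); o=robot.observe()
print(o['t'],ci['camera_matrix'])
u,v=proj(ci,[x,y,112]).astype(int); print(u,v)
v0=max(0,v-60);u0=max(0,u-80)
c=cv2.resize(im[v0:v0+120,u0:u0+160],None,fx=5,fy=5,interpolation=2); print(v0,u0)
cv2.imwrite('pics/c3.png',c[:,:,::-1]); np.save('ci3.npy',dict(R=ci['R'],t=ci['t']),allow_pickle=True)
```

```text
contact z 80 [ 474.90028394 -144.03069403   80.21363408] -2.564380180072096 [ 0.15414637 -0.48601664  0.45571603] 15.325
18.4583 [[270.08486203   0.         253.81271147]
 [  0.         270.08486203 191.26492283]
 [  0.           0.           1.        ]]
253 153
93 173
```

View pics/c3.png

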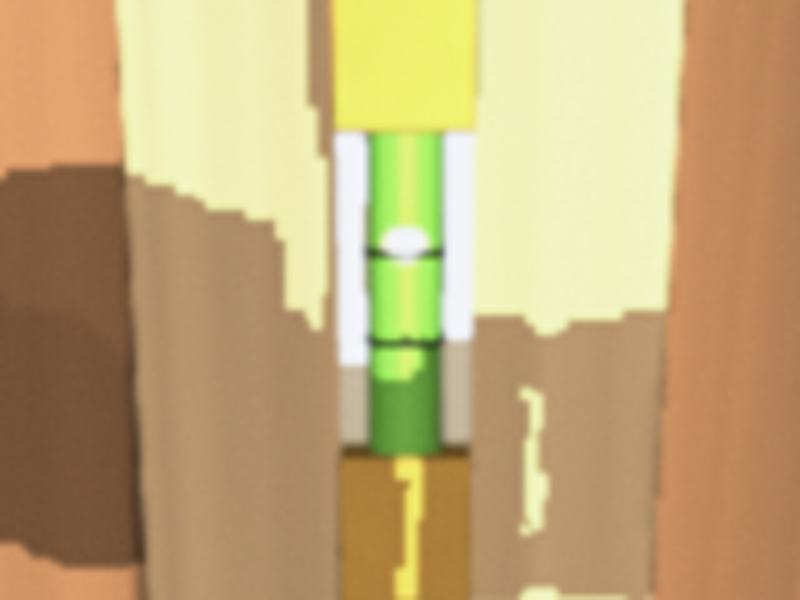

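The level stands upright, in line with the shelf. The bubble centre is at crop row 244 and the lines are at 254 and 343, so it sits about 9.2 mm towards the pivot end and needs about 1.15 rad clockwise. Next I'll look at the knob from above.

Run:
```python
from h import *
for a in (2.7,1.3,1.1): print(kin.ik([480.5,-308,84],down(a)))
# camera ground offset: 28 mm ahead of the TCP; back off along tool x
a=2.7; t=np.array([np.cos(a),np.sin(a)])
robot.movep([*(np.array([480.5,-308])-55*t),200],down(a)); robot.hold(.3)
ci=viewer.camera_info('wrist'); im=save('wrist','w4')
for r in viewer.pinpoint('knob_grip','wrist')[:2]: print(toworld(ci,r['at']).round(1),r['confidence'])
for z in (115,):
  hsv=cv2.cvtColor(im,cv2.COLOR_RGB2HSV); m=cv2.inRange(hsv,(0,170,60),(7,255,255))|cv2.inRange(hsv,(173,170,60),(180,255,255))
  n,l,st,_=cv2.connectedComponentsWithStats(m); print(st[st[:,4]>100])
u,v=proj(ci,[480.5,-308,115]).astype(int); print(u,v)
v0=min(max(0,v-75),234);u0=max(0,u-100); print(u0,v0)
cv2.imwrite('pics/c4.png',cv2.resize(im[v0:v0+150,u0:u0+200],None,fx=4,fy=4,interpolation=2)[:,:,::-1])
print(robot.observe()['t'])
```

```text
[ 1.2741199   0.81808191 -1.07858269  1.84871573  0.85199497  1.02485207
  0.9621067 ]
[ 1.09813395  0.6575693  -0.78321738  1.85859078  0.59584427  0.87634965
 -0.24947298]
[ 1.06808131  0.63970007 -0.73861466  1.86039919  0.5587641   0.86042423
 -0.42077294]
[[     0      0    512    384 195332]
 [   235    105     34     65   1276]]
252 138
152 63
19.9333
```

View pics/c4.png

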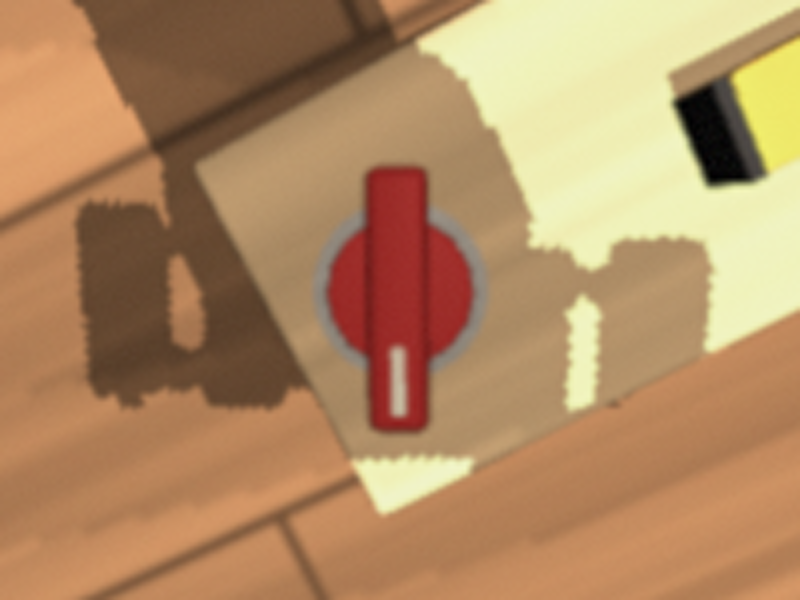

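The bar lies exactly along the tool's x, its ends at crop (397,168) and (399,430). I'll grip it and turn 1.15 rad clockwise, then check the bubble.

```bash
cat >> h.py <<'E'
def look(name,x=474.7,y=-144):
    robot.movep([x+2,y-45,175],down(1.607)); robot.hold(1.5)
    ci=viewer.camera_info('wrist'); im=save('wrist',name+'f'); u,v=proj(ci,[x,y,112]).astype(int)
    c=cv2.resize(im[v-45:v+45,u-30:u+30],None,fx=6,fy=6,interpolation=2)[:,:,::-1]; cv2.imwrite(f'pics/{name}.png',c)
def turn(k,a,da,n=8):
    for i in range(1,n+1): robot.movep(k,down(a+da*i/n))
E
python3 - <<'E'
from h import *
ci=viewer.camera_info('wrist')
A=atz(ci,251,104.8,114.5);B=atz(ci,251.5,170.3,114.5); print(np.linalg.norm(A-B),(A+B)/2,np.arctan2(*(A-B)[1::-1]))
k=np.r_[((A+B)/2)[:2],84]; a=2.7
assert 55<np.linalg.norm(A-B)<69
robot.movep([k[0],k[1],140],down(a)); robot.servo_line(k,feed=100); f0=robot.observe()['contact_force']
grip(0,50); o=robot.observe(); print(o['grip_width']*92,o['contact_force']-f0,o['tcp_pos'],o['t'])
turn(k,a,-1.15); o=robot.observe(); print(o['contact_force']-f0,o['wrist_torque'],o['tcp_pos'],o['t'])
grip(0.55,30); o=robot.observe(); print(o['contact_force']-f0)
robot.servo_line([k[0],k[1],150],feed=150)
np.save('k.npy',k); look('c5'); print(robot.observe()['t'])
E
```

```text
59.96349515828845 [ 479.80532297 -309.29823562  114.5       ] 2.7049583166669198
14.461443373651997 [-2.23597948 -1.73828534  3.6349663 ] [ 479.64953769 -309.84852894   84.21066073] 21.6917
[-6.59272299  1.27548663 19.63689074] [0.02177597 1.75138104 0.03933608] [ 479.63622729 -309.63793997   86.10327416] 23.6917
[ 0.22609826  0.72518735 -0.06118347]
27.0667
```

View pics/c5.png

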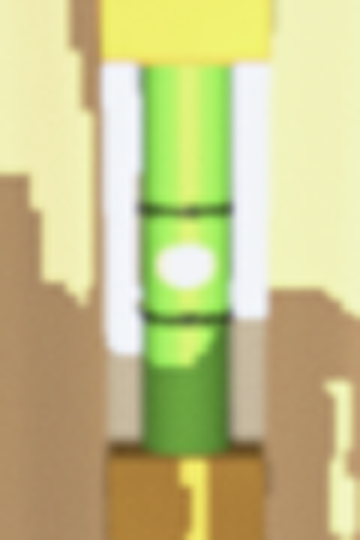

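The bubble is centred: lines at crop rows 210 and 318, bubble at 266 (about 0.3 mm off). Now I'll press on the knob-side solid end with shut fingers, keeping the bubble in the wrist's view.

Run:
```python
from h import *
R=down(1.607); x,y=474.7+1.9,-144-52
grip(0,10); robot.movep([x,y,135],R); robot.servo_line([x,y,117],feed=60); robot.hold(.5)
f0=robot.observe()['contact_force'][2]; z=117.; F=0
for i in range(40):
    if F>1 and abs(F-9.8)<0.6: break
    z-= np.clip((9.8-F)/12,-.6,.6) if F>1 else .7
    if z<104: break
    robot.servo_line([x,y,z],feed=15); robot.hold(.15); F=robot.observe()['contact_force'][2]-f0
print(z,F,i,robot.observe()['tcp_pos'],f0); robot.hold(2)
o=robot.observe(); print(o['contact_force']-[0,0,f0],o['t'])
ci=viewer.camera_info('wrist'); im=save('wrist','w6'); u,v=proj(ci,[474.7,-144,112]).astype(int); print(u,v)
v0=max(0,v-60)
cv2.imwrite('pics/c6.png',cv2.resize(im[v0:v0+140,u-60:u+60],None,fx=4,fy=4,interpolation=2)[:,:,::-1])
```

```text
111.57519051195366 9.347885059601243 9 [ 476.82851709 -196.04107162  112.359916  ] 0.04282702466222783
[-3.74149503 -0.49281379  9.44680304] 34.725
252 154
```

View pics/c6.png

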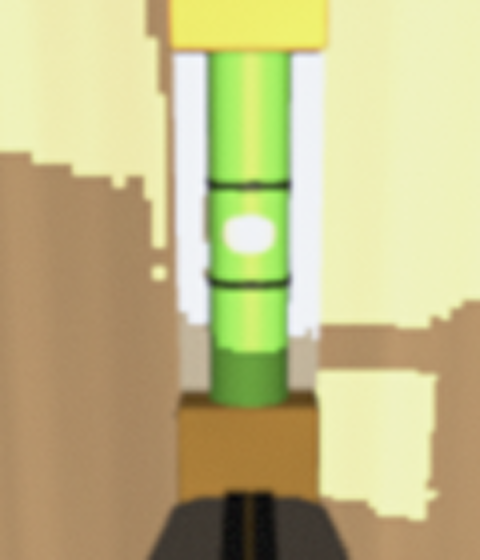

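The bubble is at row 234, midway between the lines at 185 and 283. The press is steady at 9.4 N on the solid end.

```bash
python3 -c "
from h import *
print(robot.job_done())"
```

```text
the job is handed in; nothing more can be done
None
```

I set the level upright, lengthwise on the shelf, turned the knob 1.15 rad clockwise to centre the bubble, and handed the job in at about 35 s, still pressing with 9.4 N; no verdict came back.

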